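# Set the housing up for a scan and hold the 3D scanner on it

### The arm

A 6-joint arm with a two-finger parallel gripper is mounted at the origin on the work surface. World frame = base frame: x ahead of the robot, y to its left, z up, the work surface at z = 0. Lengths are in mm, angles in rad, forces in N, time in s.
With the tool pointing down it reaches from about 300 to 775 mm from the base axis. Payload 14.6 kg.
Tool frame: the origin (TCP) lies on the centre line of the jaws, within the pads' length; the fingertips stand 19 mm ahead of it and the grasp point (between the pads) is the TCP (bot.tip_reach is the distance from the TCP to the fingertips, in mm); y points along the fingers, x is the direction in which the jaws open and shut, and the axes are right-handed (so a half turn about y gives the same grasp; the last joint's range is limited). The gripper opens to 85 mm and grips with 20 to 120 N. Pads are 22 mm wide; open, the fingers measure 114 mm over their backs; the gripper's body (76 mm by 85 mm) begins 54 mm behind the grasp point. The pads swing forward as they close: fully open they stand 13 mm farther back than shut.
Start: joints at [1.18, 0.3, 1.521, -0, 1.321, -0.067], TCP at [174.992, 521.409, 250.281] pointing down, gripper open.
Joint ranges: [-3.03, 3.03], [-0.79, 2.21], [0.23, 2.52], [-1.04, 4.18], [0, 3.07], [-2.55, 2.55]. Speed limits (rad/s): [2.22, 2.22, 2.57, 3.14, 3.14, 3.14].

### API

Orientations are given as a unit quaternion [w, x, y, z].
In Python, from rig import bot gives the robot as it stands. Calls block until the motion is done:
- bot.move_to(position, orientation): joint-space move of the TCP to a pose.
- bot.servo_line(position, attitude=None, speed=150, until_force=None): straight line of the TCP; attitude=None keeps the orientation; speed is the mean speed in mm/s. With until_force (N) it stops when the force on the tool has changed by that much, and returns True; else False.
- bot.move_joints(angles): joint-space move.
- bot.move_gripper(opening, grip_force=None): finger opening in mm; grip_force is the grip in N (None keeps the last); returns when the fingers have stopped.
- bot.dwell(seconds).
- bot.ik(position, orientation): joint angles nearest the present ones, or None.
- bot.read_state(): the state.
- bot.read_camera(name): name is "scene" or "top" or "wrist"; returns a dict with "image" (480x640x3 uint8, blue, green, red), "depth" (480x640 float32, mm along the optical axis (not along the pixel's ray), 0 where there is no reading), "fovy" (degrees; the focal length in pixels is half the picture's height over the tangent of half this angle, whatever the lens; pixels are square), "cx", "cy" (the principal point, pixels), "k1" (the pictures are not rectified: a ray, as slopes to the right and down, at radius r is drawn at 1 + k1 r^2 times it, then the intrinsics apply), "eye" and "attitude" of the camera in the world; the wrist camera has in their place "mount" (4x4, takes a point from camera to tool coordinates, whose origin is the TCP and whose axes are the tool frame's). Camera axes: x right, y down, z forward; pixel columns grow to the right and rows downward; lengths in mm; the calibration is good to about 2 mm. A picture is of the moment at which its call begins: read the wrist's pose just before it.
A pose or a line that the arm cannot do raises bot.MotionError and nothing moves.
- bot.finish_job(): hands the job in, once; it reports no verdict.
The state is a dict: "clock": time; "joint_positions": joint angles; "qvel": joint speeds; "effort": joint torques, N m; "ee_pos": TCP position; "tool_rot": TCP orientation; "ft_force": force on the tool from outside, world axes, zero at the start; "moment": the same for the moment, N m; "grip_width": finger opening in mm.
Only numpy, scipy, OpenCV 4.12 (cv2) and the standard library are available. Lean on these libraries where they do the work, as an engineer would, in place of code of your own. Each camera call takes 0.05 s, during which the arm holds its last target. There are 200 camera calls.

### The job

Set the domed aluminium housing gently on top of the narrow riser post of the scanning turntable, centred, with the dome up, and let go of it. Then draw the pistol-grip 3D scanner out of its desk stand, turn it to look down on the housing at a slant of about 45 degrees with the housing in the middle of its view and the front window about 20 cm from it, and finish holding the scanner still in the air like that, without putting it down or letting go. Do not let the scanner knock against the desk or the housing, and leave the steel ring, the tub of screws and the mouse where they are.

Things in the scene. Friction and masses are not known exactly. Their poses are not given: they have to be found in the camera images.
- housing_center (a point): Loose turned aluminium housing, 0.1-0.16 kg, dome up on the desk: flange 54 mm across, 7 mm thick at the bottom; above it a plain barrel 44 mm across up to 34 mm, then a low domed cap; 44 mm high in all. Point on its axis, half-way up (22 mm above its underside); z points up through the dome; yaw does not matter. Grasp the barrel from above.
- post_top (a point): Scanning turntable, fixed, place varies: round dark base 140 mm across, grey platter 132 mm across, 32 mm high, with reference dots (it does not turn), and in its middle an upright black riser post 36 mm across. Point: centre of the post's flat top, 76 mm above the desk, z up. With the housing in place, housing_center is 22 mm above it.
- scanner_grip (a point): Loose pistol-grip 3D scanner, 0.35-0.5 kg, upright in a stand: dark head (mm) 96 long, 52 wide over the ribbed side pads, 62 high, its handle (38 x 30, 100 long) straight below. Point: mid-head between the pads (40 long, 44 high), 31 below the top, 131 above the handle's foot, 10 ahead (-x) of its axis. Axes: x rear (it looks along -x), y across the head, z up. Grasp from above, closing along y.
- scanner_lens (a point): Centre of the scanner's front window (three lenses one above the other; bezel 54 mm wide), 52 mm ahead of scanner_grip along -x, same axes: the scanner looks along its own -x axis. At the start it looks level, roughly towards the robot (within about 40 degrees).
- stand_mouth (a point): Desk stand, fixed, place and turn vary: steel foot 124 x 100 x 12 mm with an upright grey socket (inner 42 x 34 mm, wall 5 mm) that holds the lowest 60 mm of the scanner's handle with 2 mm of play all round; the handle leaves it straight up. Point: centre of the socket's mouth, 72 mm above the desk; axes as the scanner's when it stands in it.
- bezel: Bystander: loose plain steel ring lying flat, 84 mm across, 68 mm hole, 12 mm high. Origin at the centre of its underside.
- tub: Bystander: loose grey open tub of screws, 85 x 65 x 28 mm. Origin at the centre of its underside.
- mouse: Bystander: loose black computer mouse, 104 x 60 x 36 mm. Origin at the centre of its underside.
Mind the look-alikes: they are no part of the job. There is more than one size of the part that bears housing_center; the job needs the larger.

How it is judged:
By the outcome, as a careful person would: the job done as asked, in the order asked, and still so for the second after the job is handed in, while the arm keeps its last pose, push and grip.
It also fails if it takes over 59 s, if anything falls off the work surface, if the arm or the gripper's body presses on something with over 40 N, if the wrist force passes 120 N, or if a joint passes its speed limit or range.

## Working session

There is one attempt and no reset: what is moved stays moved. The work goes in short steps, each a Python script; the robot and the scene stay as the last script left them, time stands still between calls to the robot, and variables do not carry over. Pictures are saved under pics/ and viewed, about 8 in all and at most 12, crops included, and the job is handed in when it is done.

```bash
ls; mkdir -p pics; cat > h.py <<'E'
import numpy as np, cv2, json
from scipy.spatial.transform import Rotation as R
def rot(q): return R.from_quat([q[1],q[2],q[3],q[0]])
def quat(M):
    q=R.from_matrix(M).as_quat(); return [q[3],q[0],q[1],q[2]]
def snap(bot,name):
    s=bot.read_state(); c=bot.read_camera(name)
    if 'mount' in c:
        m=np.array(c['mount']); Rt=rot(s['tool_rot']).as_matrix()
        c['Rc']=Rt@m[:3,:3]; c['p']=np.array(s['ee_pos'])+Rt@m[:3,3]
    else: c['Rc']=rot(c['attitude']).as_matrix(); c['p']=np.array(c['eye'])
    return c
def rays(c,uv):
    f=240/np.tan(np.radians(c['fovy'])/2)
    K=np.array([[f,0,c['cx']],[0,f,c['cy']],[0,0,1.]])
    # forward model: xd = x(1+k1 r^2)
    n=cv2.undistortPoints(np.asarray(uv,float).reshape(-1,1,2),K,np.array([c['k1'],0,0,0.])).reshape(-1,2)
    return np.c_[n,np.ones(len(n))]
def onplane(c,uv,z):
    d=rays(c,uv)@c['Rc'].T
    return c['p']+d*((z-c['p'][2])/d[:,2])[:,None]
def cloud(c):
    v,u=np.mgrid[0:480,0:640]; d=rays(c,np.c_[u.ravel(),v.ravel()])
    z=c['depth'].ravel(); P=(d*z[:,None])@c['Rc'].T+c['p']; P[z<=0]=np.nan
    return P.reshape(480,640,3)
def save(c,n): np.savez('pics/'+n+'.npz',**{k:np.array(v) for k,v in c.items()}); cv2.imwrite('pics/'+n+'.png',c['image'])
def load(n):
    d=np.load('pics/'+n+'.npz'); return {k:d[k] for k in d}
E
python3 - <<'E'
from rig import bot; from h import *
for n in ['scene','top','wrist']:
    c=snap(bot,n); save(c,n); print(n,c['fovy'],c['k1'],c['p'],c['Rc'][:,2])
s=bot.read_state();print(s)
E
```

```text
pics
scene 55.41311443118488 -0.06906662814099554 [1104.14045102 -376.04247144  576.55269921] [-0.7050472   0.41489675 -0.57512532]
top 51.29374994198466 0.03255350112819975 [ 428.80814019  -28.38591045 1138.09856184] [ 0.12803871 -0.00214466 -0.99176685]
wrist 62.524073687836974 -0.06475980390788065 [ 97.73544488 548.44877938 374.25592433] [ 0.30117377 -0.10098217 -0.94820723]
{'clock': 0.15, 'joint_positions': array([ 1.18040729e+00,  3.00362564e-01,  1.52144026e+00,  1.33623724e-06,
        1.32071186e+00, -6.65758906e-02]), 'qvel': array([-0.00028399,  0.00082298, -0.00252135,  0.00018358,  0.000621  ,
       -0.00043315]), 'effort': array([ 9.86832019e-04, -5.43661666e+01, -3.61886358e+01, -1.22899628e-04,
        3.09838993e-03,  2.39296710e-06]), 'ee_pos': array([174.92844629, 521.26722824, 249.84042194]), 'tool_rot': array([-0.57388903,  0.57423286,  0.41258369, -0.41313763]), 'ft_force': array([ 0.67373757, -0.24991123,  1.07320504]), 'moment': array([ 0.01962969,  0.03032174, -0.02283572]), 'grip_width': 85.44842105906821}
```

View pics/top.png

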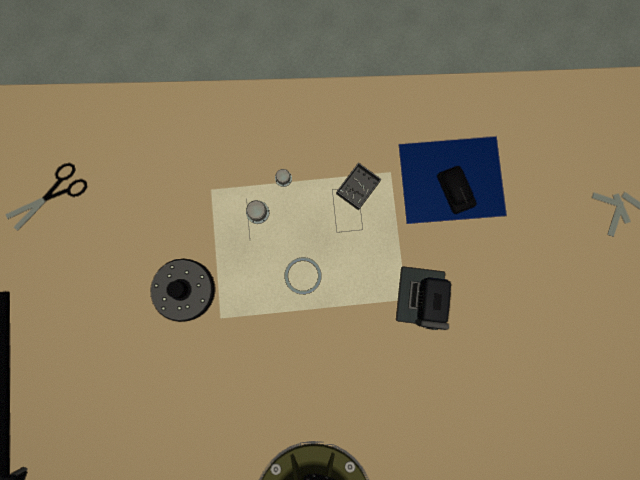

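View pics/scene.png

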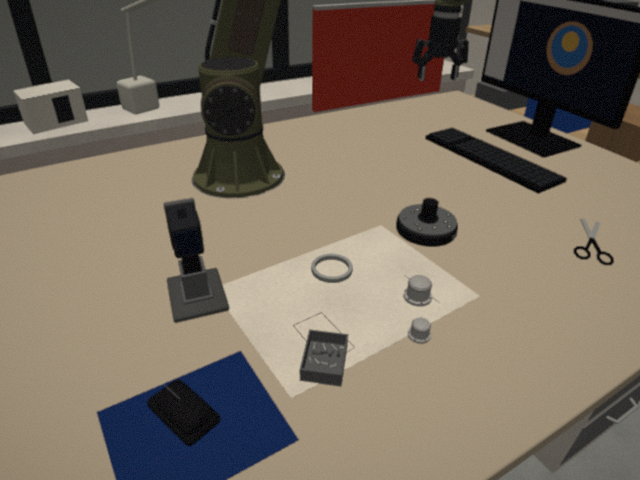

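```bash
python3 - <<'E'
from h import *
t=load('top'); s=load('scene')
a=cv2.resize(t['image'][155:235,235:335],(400,320),interpolation=2); b=cv2.resize(t['image'][255:345,385:475],(400,400),interpolation=2)
a2=cv2.resize(s['image'][265:345,390:490],(400,200+120),interpolation=2); 
b2=cv2.resize(s['image'][190:330,150:250],(285,400)[:2],interpolation=2)
im=np.zeros((600,800,3),np.uint8); im[:280,:400]=a[:280]; im[:280,400:]=a2[:280]; im[285:600,0:315]=cv2.resize(b,(315,315)); im[285:600,400:625]=cv2.resize(b2,(225,315))
cv2.imwrite('pics/crop1.png',im)
P=cloud(t)
def reg(u0,v0,u1,v1,zmin,zmax,P=P):
    Q=P[v0:v1,u0:u1].reshape(-1,3); return Q[(Q[:,2]>zmin)&(Q[:,2]<zmax)]
print('desk',np.nanmedian(P[330:400,300:400,2]))
for n,b in dict(big=(235,190,280,232),small=(270,162,298,192)).items():
    for lo,hi in[(4,15),(25,60)]:
        q=reg(*b,lo,hi); print(n,lo,hi,len(q),q.min(0) if len(q) else '',q.max(0) if len(q) else '', np.median(q,0) if len(q) else '')
q=reg(140,250,225,330,60,100);print('post',len(q),q.min(0),q.max(0),q.mean(0))
q=reg(140,250,225,330,20,45);(c,r,ang)=cv2.minAreaRect(q[:,:2].astype(np.float32));print('platter',len(q),c,r,cv2.minEnclosingCircle(q[:,:2].astype(np.float32)))
for lo,hi in[(6,20),(60,80),(180,215)]:
    q=reg(390,255,475,345,lo,hi)
    if len(q)>3: print('scan',lo,hi,len(q),cv2.minAreaRect(q[:,:2].astype(np.float32)),np.median(q,0))
S=cloud(s); q=reg(150,190,240,330,15,230,S)
for lo in range(20,220,20):
    k=q[(q[:,2]>=lo)&(q[:,2]<lo+20)]
    if len(k)>3: print(lo,len(k),k.min(0).round(),k.max(0).round())
q=reg(400,270,440,310,25,60,S);print('scene big',len(q),q.min(0),q.max(0),np.median(q,0))
q=reg(410,195,445,220,70,90,S);print('scene post',len(q),q.min(0),q.max(0),q.mean(0))
E
```

```text
desk -0.4478835222391808
big 4 15 165 [590.67442985  61.82275436   4.02095791] [687.42915758 161.93436439  14.21573065] [624.73101282 106.82686468   5.71298148]
big 25 60 310 [615.15177447  91.14073412  26.21034991] [658.92774815 134.38409807  46.42302536] [634.64961257 111.21770641  40.69829128]
small 4 15 67 [685.7957213   19.98872358   4.03389926] [750.34561545  81.82405157  14.52967103] [701.93599848  49.85350017   5.69805174]
small 25 60 151 [699.30185229  36.56175261  25.01514902] [730.2240911   66.3765952   35.94547437] [714.03922422  52.0440614   29.86542695]
post 269 [446.42381938 261.23111909  60.90146377] [480.38093775 298.65455484  81.6152393 ] [463.40925811 278.37885743  74.96150147]
platter 2824 (463.4323425292969, 279.66949462890625) (138.24783325195312, 137.83865356445312) ((463.4950866699219, 280.0640869140625), 69.99608612060547)
scan 6 20 1146 ((460.56109619140625, -250.87884521484375), (111.78534698486328, 184.77198791503906), 39.05358123779297) [ 454.81524598 -223.315461     11.42000549]
scan 60 80 77 ((436.53167724609375, -232.16317749023438), (7.642641067504883, 49.261375427246094), 81.46659851074219) [ 435.70475687 -230.90674925   70.00920292]
20 206 [ 409. -277.   20.] [ 463. -234.   40.]
40 235 [ 409. -277.   40.] [ 463. -231.   60.]
60 346 [ 404. -277.   60.] [ 464. -225.   80.]
80 166 [ 441. -268.   80.] [ 455. -237.  100.]
100 111 [ 446. -279.  100.] [ 467. -232.  120.]
120 306 [ 432. -280.  120.] [ 470. -226.  140.]
140 338 [ 375. -280.  140.] [ 470. -225.  160.]
160 1135 [ 370. -280.  160.] [ 470. -215.  178.]
scene big 373 [618.01249043  90.36268382  25.00375272] [658.22405771 129.75362137  44.55309894] [643.07417566 104.92651669  39.38858629]
scene post 129 [445.70467573 261.26902992  70.0818468 ] [482.19465702 296.44835705  78.67027059] [465.91348426 277.01319403  75.49864375]
```

View pics/crop1.png

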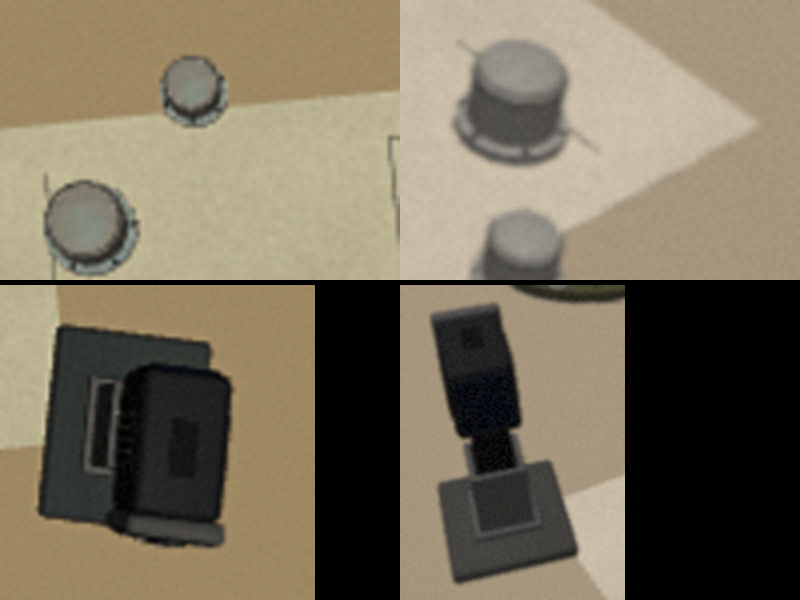

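Turntable post is at top px (178,290). There are two housings: the large one at (257,210), barrel about 44 mm, and the small one at (283,177), barrel about 30 mm. The crop confirms that the larger, at about (637,112) mm, is the one meant. The scanner head is at top px (437,300), bezel towards the robot. Next I check reachability, then look at the post and housing with the wrist camera at the same tool yaw.

```bash
cat >> h.py <<'E'
def down(yaw):  # jaw axis x at yaw, approach y = down
    x=np.array([np.cos(yaw),np.sin(yaw),0]); y=np.array([0,0,-1.]); return np.c_[x,y,np.cross(x,y)]
def scanpose(H,e_yaw,sgn,slant=45,dist=252):
    e=np.array([np.cos(e_yaw),np.sin(e_yaw),0]); z=np.array([0,0,1.]); a=np.radians(slant)
    v=e*np.cos(a)-z*np.sin(a); zs=e*np.sin(a)+z*np.cos(a); xs=-v; ys=np.cross(zs,xs)
    x=sgn*ys; y=-zs; return np.asarray(H)-v*dist, np.c_[x,y,np.cross(x,y)]
E
python3 - <<'E'
from rig import bot; from h import *
H=[464,279,98]
for sgn in(1,-1):
  for d in range(0,360,15):
    p,M=scanpose(H,np.radians(d),sgn); j=bot.ik(list(p),quat(M))
    if j is not None: print(sgn,d,p.round(),np.round(j,2))
for sgn in(1,-1):
    for z in (143,280):
        j=bot.ik([430,-255,z],quat(down(sgn*np.pi/2))); print('grasp',sgn,z,j if j is None else np.round(j,2))
for yw in range(0,360,30):
    j=bot.ik([637,112,200],quat(down(np.radians(yw)))); print(yw,j if j is None else np.round(j,2))
yaw=np.radians(60); s=bot.read_state(); M0=rot(s['tool_rot']).as_matrix(); print(M0.round(2))
E
```

```text
1 0 [286. 279. 276.] [0.49 0.28 1.64 0.36 1.92 2.06]
1 15 [292. 233. 276.] [0.48 0.28 1.65 0.17 1.99 1.8 ]
1 30 [310. 190. 276.] [ 0.47  0.28  1.65 -0.04  2.    1.52]
1 45 [338. 153. 276.] [ 0.46  0.28  1.65 -0.25  1.97  1.24]
1 60 [375. 125. 276.] [ 0.45  0.28  1.64 -0.43  1.88  0.99]
1 75 [418. 107. 276.] [ 0.45  0.29  1.63 -0.58  1.76  0.76]
1 90 [464. 101. 276.] [ 0.44  0.3   1.62 -0.69  1.61  0.55]
1 105 [510. 107. 276.] [ 0.44  0.31  1.61 -0.78  1.45  0.37]
1 120 [553. 125. 276.] [ 0.44  0.32  1.6  -0.83  1.27  0.19]
1 135 [590. 153. 276.] [ 0.44  0.33  1.58 -0.85  1.09  0.01]
1 150 [618. 190. 276.] [ 0.45  0.34  1.57 -0.83  0.91 -0.18]
1 165 [636. 233. 276.] [ 0.45  0.35  1.56 -0.75  0.74 -0.42]
1 180 [642. 279. 276.] [ 0.46  0.35  1.55 -0.59  0.59 -0.72]
1 195 [636. 325. 276.] [ 0.47  0.36  1.54 -0.31  0.49 -1.15]
1 210 [618. 368. 276.] [ 0.48  0.36  1.54  0.08  0.46 -1.67]
1 225 [590. 405. 276.] [ 0.48  0.36  1.54  0.44  0.52 -2.17]
1 240 [553. 433. 276.] [ 0.49  0.35  1.55  0.67  0.65 -2.54]
1 330 [310. 368. 276.] [0.5  0.3  1.62 0.65 1.67 2.51]
1 345 [292. 325. 276.] [0.5 
[... 1092 characters left out ...]
  1.81 -0.84]
grasp 1 143 [-0.61  0.31  1.78 -0.    1.05 -2.18]
grasp 1 280 [-0.61  0.16  1.62 -0.    1.36 -2.18]
grasp -1 143 [-0.61  0.31  1.78 -0.    1.05  0.96]
grasp -1 280 [-0.61  0.16  1.62 -0.    1.36  0.96]
0 [ 0.12  0.56  1.28 -0.    1.31  0.12]
30 [ 0.12  0.56  1.28 -0.    1.31 -0.41]
60 [ 0.12  0.56  1.28  0.    1.31 -0.93]
90 [ 0.12  0.56  1.28 -0.    1.31 -1.45]
120 [ 0.12  0.56  1.28 -0.    1.31 -1.98]
150 [ 0.12  0.56  1.28 -0.    1.31 -2.5 ]
180 None
210 None
240 [0.12 0.56 1.28 0.   1.31 2.21]
270 [ 0.12  0.56  1.28 -0.    1.31  1.69]
300 [0.12 0.56 1.28 0.   1.31 1.16]
330 [ 0.12  0.56  1.28 -0.    1.31  0.64]
[[ 0.32 -0.   -0.95]
 [ 0.95 -0.    0.32]
 [-0.   -1.    0.  ]]
```

```bash
python3 - <<'E'
from rig import bot; from h import *
q=quat(down(np.radians(60)))
for n,p,lo,hi in [('wpost',[464,279,296],68,85),('whous',[637,112.5,220],26,52)]:
    bot.move_to(p,q); bot.dwell(.3); c=snap(bot,n[0:1] and 'wrist'); save(c,n)
    P=cloud(c); m=(P[...,2]>lo)&(P[...,2]<hi)
    m&=np.hypot(P[...,0]-p[0],P[...,1]-p[1])<40
    Q=P[m]; v,u=np.where(m); print(n,bot.read_state()['ee_pos'],len(Q),Q.min(0),Q.max(0),np.median(Q,0),'px',u.min(),u.max(),v.min(),v.max(),cv2.minEnclosingCircle(Q[:,:2].astype(np.float32)), bot.read_state()['clock'])
a=np.hstack([load('wpost')['image'],load('whous')['image']]); cv2.imwrite('pics/w1.png',cv2.resize(a,(800,300)))
E
```

```text
wpost [463.81691147 279.31279928 295.96178718] 1269 [445.26772791 263.73489852  68.13994965] [480.72232268 298.8389552   78.79943296] [462.18859058 281.61882096  76.696588  ] px 294 333 189 229 ((462.9896545410156, 281.1107177734375), 17.956493377685547) 1.9167
whous [636.79797477 113.12245342 220.38178318] 2346 [614.03909058  91.38074779  26.01654782] [658.15173707 135.50785948  46.08373321] [633.73435733 114.90940445  41.79366249] px 285 339 192 246 ((636.1068725585938, 113.26689147949219), 22.38877296447754) 3.2583
```

View pics/w1.png

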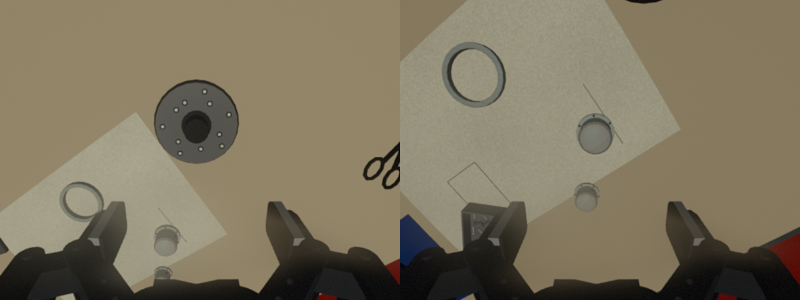

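The post appears at wrist px (314,209) and the big housing at (312,219). Wrist and fixed cameras agree to about 2 mm: housing (636.8,112.8), post (463.5,280). Now grasp and lift.

```bash
python3 - <<'E'
from rig import bot; from h import *
q=quat(down(np.radians(60)))
bot.move_gripper(70,30)
bot.servo_line([636.8,112.8,60],speed=150); hit=bot.servo_line([636.8,112.8,28],speed=60,until_force=8)
print(hit,bot.read_state()['ee_pos'])
bot.move_gripper(30,30); s=bot.read_state(); print(s['grip_width'],s['ft_force'],s['ee_pos'],s['clock'])
bot.servo_line([636.8,112.8,180],speed=150); s=bot.read_state(); print(s['grip_width'],s['ft_force'])
bot.move_to([463.5,280,180],q); bot.dwell(.3); c=snap(bot,'wrist'); save(c,'wheld'); t=snap(bot,'scene'); save(t,'sheld')
s=bot.read_state(); print(s['grip_width'],s['ft_force'],s['ee_pos'],s['clock'])
cv2.imwrite('pics/held.png',np.hstack([cv2.resize(t['image'][90:250,350:510],(400,400)),cv2.resize(c['image'],(400,300))[:,:].repeat(1,0) if 0 else cv2.copyMakeBorder(cv2.resize(c['image'],(400,300)),0,100,0,0,0)]))
E
```

```text
False [636.91167947 112.8081844   28.05677058]
43.11415761354701 [-1.17410563 -0.60640505  5.47552923] [637.1269127  112.87580437  28.60996031] 5.825
42.849573814690594 [ 0.10462238  0.60369963 -1.58153331]
42.91854100009766 [-0.28408425  0.24680764 -1.47000435] [463.80924006 279.70539648 179.91026121] 8.3417
```

View pics/held.png

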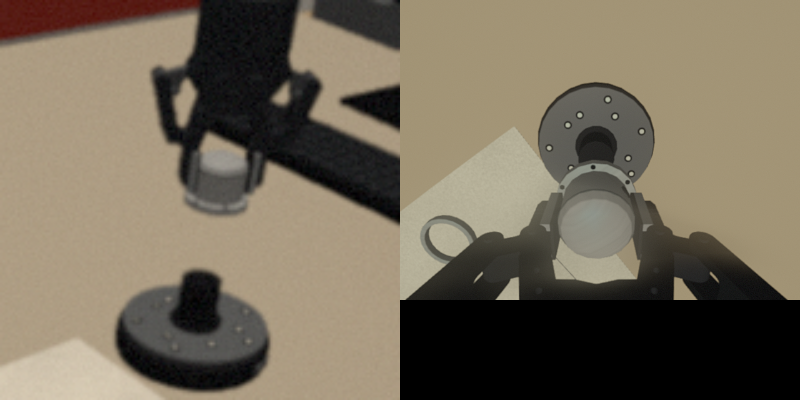

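The housing is held upright and level over the post (scene crop: barrel about (218,180), post about (200,290)). Lower it gently.

```bash
python3 - <<'E'
from rig import bot; from h import *
bot.servo_line([463.5,280,115],speed=120); bot.dwell(.2)
hit=bot.servo_line([463.5,280,101],speed=15,until_force=3); s=bot.read_state()
print(hit,s['ee_pos'],s['ft_force'],s['clock'])
bot.move_gripper(60); bot.dwell(.1); s=bot.read_state();print(s['ee_pos'],s['ft_force'])
bot.servo_line([463.5,280,296],speed=180); bot.dwell(.2)
P0=None
for n,k in(('wrist','wplaced'),('top','tplaced'),('scene','splaced')):
    c=snap(bot,n); save(c,k); P=cloud(c)
    m=(P[...,2]>103)&(P[...,2]<124)&(np.hypot(P[...,0]-463.5,P[...,1]-280)<35); Q=P[m]
    if len(Q): print(k,len(Q),Q.min(0),Q.max(0),cv2.minEnclosingCircle(Q[:,:2].astype(np.float32)))
# hover over scanner
s=bot.read_state(); print(s['clock'])
bot.move_to([430,-245,330],quat(down(np.pi/2))); bot.dwell(.3)
c=snap(bot,'wrist'); save(c,'wscan'); print(bot.read_state()['clock'])
t=load('splaced')['image'][130:250,370:490]; 
cv2.imwrite('pics/pl.png',np.hstack([cv2.resize(t,(360,360)),cv2.resize(c['image'],(440,330))[:330] if 0 else cv2.copyMakeBorder(cv2.resize(c['image'],(440,330)),0,30,0,0,0)]))
E
```

```text
True [463.46203859 279.97999216 104.56145873] [-1.91122472 -0.45052901  4.82986671] 9.9167
[463.06815826 279.76538274 103.92582254] [-0.03998088  0.66701249  0.81719169]
wplaced 2352 [441.03365595 259.29184022 103.14905659] [485.27317186 303.4334093  122.3313454 ] ((463.1649475097656, 281.3194885253906), 22.23699951171875)
tplaced 388 [442.15202935 257.68317352 103.04977285] [485.02747044 301.53295611 123.28591362] ((463.6329345703125, 279.8143310546875), 23.00568962097168)
splaced 240 [445.13833359 256.41513004 103.00978855] [485.04696653 298.10325714 122.65903676] ((465.43792724609375, 277.01495361328125), 21.721220016479492)
11.8917
14.15
```

View pics/pl.png

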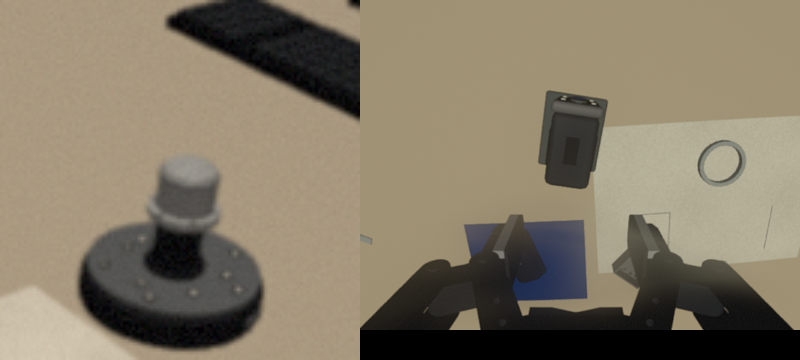

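The housing sits upright and centred: the wrist camera puts post and housing 0.3 mm apart. The scanner head is in wrist view around px (305,215), bezel at the top of the picture. Measure it from the depth.

```bash
python3 - <<'E'
from h import *
for k,near in(('wscan',(430,-248)),('top',(430,-248)),('tplaced',(430,-248))):
    c=load(k); P=cloud(c); g=c['image'].max(2)
    print(k,'n by z',[(z,int(((P[...,2]>z)&(P[...,2]<z+10)&(np.hypot(P[...,0]-near[0],P[...,1]-near[1])<90)).sum())) for z in range(60,200,10)])
    for lo in(115,150,165):
        m=(P[...,2]>lo)&(P[...,2]<190)&(np.hypot(P[...,0]-near[0],P[...,1]-near[1])<90); Q=P[m]
        if len(Q)>10:
            (cx,cy),(w,h),a=cv2.minAreaRect(Q[:,:2].astype(np.float32)); print(lo,len(Q),(cx,cy),(w,h),a,np.median(Q,0).round(1)); 
    m=(P[...,2]>5)&(P[...,2]<20)&(np.hypot(P[...,0]-450,P[...,1]+245)<100); Q=P[m]
    print('foot',cv2.minAreaRect(Q[:,:2].astype(np.float32)))
c=load('wscan'); im=cv2.resize(cv2.convertScaleAbs(c['image'][110:300,230:400],alpha=2),None,fx=3.5,fy=3.1,interpolation=2); cv2.imwrite('pics/sc.png',im)
E
```

```text
wscan n by z [(60, 0), (70, 0), (80, 0), (90, 0), (100, 0), (110, 6), (120, 51), (130, 29), (140, 73), (150, 63), (160, 450), (170, 8252), (180, 0), (190, 0)]
115 8924 (417.3406677246094, -248.0977020263672) (53.990787506103516, 98.9108657836914) 81.02376556396484 [ 411.4 -247.6  174.6]
150 8765 (417.3569641113281, -248.10028076171875) (53.990787506103516, 98.87786865234375) 81.02376556396484 [ 412.2 -247.6  174.6]
165 8632 (417.48974609375, -248.5491943359375) (53.987579345703125, 98.39541625976562) 80.43553161621094 [ 412.6 -247.6  174.7]
foot ((433.608642578125, -250.47898864746094), (100.52835845947266, 123.63652801513672), 81.15784454345703)
top n by z [(60, 38), (70, 39), (80, 0), (90, 0), (100, 0), (110, 11), (120, 39), (130, 51), (140, 47), (150, 49), (160, 192), (170, 1181), (180, 0), (190, 0)]
115 1567 (418.104248046875, -247.63589477539062) (53.763328552246094, 98.15239715576172) 80.60529327392578 [ 418.3 -242.4  172.6]
150 1422 (417.9898986816406, -247.93856811523438) (53.607505798339844, 97.97679138183594) 81.2369613647461 [ 418.3 -245.   172.9]
165 1319 (418.04244995117
[... 173 characters left out ...]
158.5665283203125), 37.42961502075195)
tplaced n by z [(60, 38), (70, 41), (80, 0), (90, 0), (100, 0), (110, 9), (120, 42), (130, 50), (140, 46), (150, 49), (160, 187), (170, 1181), (180, 0), (190, 0)]
115 1563 (418.0696716308594, -247.85214233398438) (54.20805740356445, 98.13215637207031) 80.8669204711914 [ 418.3 -242.4  172.6]
150 1417 (418.02056884765625, -247.83309936523438) (54.200740814208984, 97.98454284667969) 81.41663360595703 [ 418.2 -245.2  172.9]
165 1306 (418.0123596191406, -247.51754760742188) (52.31047439575195, 97.91413116455078) 80.84317016601562 [ 417.4 -246.7  173.2]
foot ((467.5755920410156, -220.47427368164062), (134.4027557373047, 171.22889709472656), 52.39848709106445)
```

View pics/sc.png

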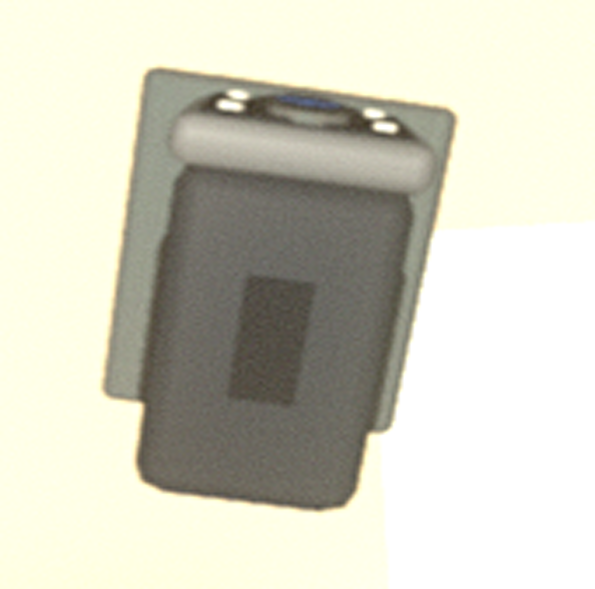

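The scanner's rear axis points at yaw −9° (head and foot rectangles agree), so grip point ≈ (421.5,−248.6,143) and jaw axis 81°. Bezel with lenses is at crop (300,115), nearer the robot. Grasp and draw it out.

```bash
python3 - <<'E'
from rig import bot; from h import *
q=quat(down(np.radians(81))); g=[421.5,-248.6]
bot.move_gripper(85); bot.move_to(g+[230],q); bot.servo_line(g+[165],speed=100)
print(bot.servo_line(g+[143],speed=50,until_force=8),bot.read_state()['ee_pos'])
bot.move_gripper(40,90); s=bot.read_state(); print(s['grip_width'],s['ft_force'],s['moment'],s['ee_pos'],s['clock'])
h=bot.servo_line(g+[165],speed=25,until_force=25); s=bot.read_state(); print(h,s['ft_force'],s['moment'],s['ee_pos'],s['grip_width'])
if not h:
    h=bot.servo_line(g+[280],speed=90,until_force=25); bot.dwell(.3); s=bot.read_state(); print(h,s['ft_force'],s['moment'],s['ee_pos'],s['grip_width'],s['clock'])
for n,k in(('wrist','wl'),('top','tl'),('scene','sl')):
    c=snap(bot,n); save(c,k); P=cloud(c)
    if n!='scene': continue
w=load('wl')['image']; t=load('sl')['image'][80:330,60:310]
cv2.imwrite('pics/lift.png',np.hstack([cv2.resize(t,(360,360)),cv2.copyMakeBorder(cv2.resize(w,(440,330)),0,30,0,0,0)]))
E
```

```text
False [ 421.5318367  -248.61843582  142.94710336]
52.41580149543496 [-0.8111998  -1.44993185  6.33193683] [-0.23542025  0.09706188 -0.006085  ] [ 421.72731347 -248.904542    143.55070672] 16.8
False [-0.2535909   0.30911463 -4.53091061] [ 0.02407517 -0.03454965  0.00533813] [ 421.43417064 -248.55618857  164.85073556] 52.24482416280491
False [ 0.03917542  0.12131334 -5.03053019] [-0.01327908 -0.03303179  0.03320454] [ 421.47682326 -248.59476845  279.85526438] 52.43726629021056 19.5583
```

View pics/lift.png

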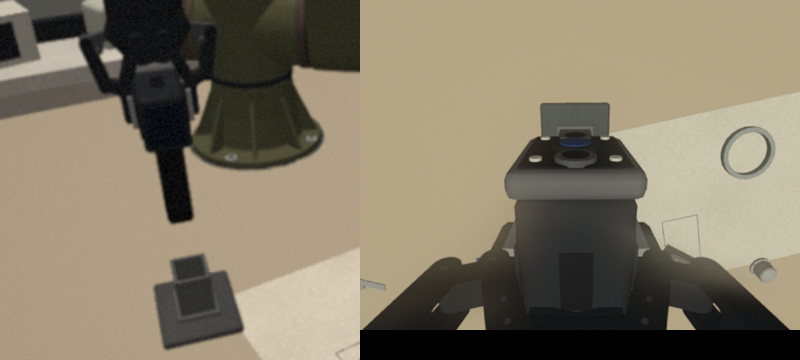

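The scanner is out of the socket (scene crop: handle foot at (180,220), clear above the stand). Now measure how it sits in the gripper.

```bash
python3 - <<'E'
from rig import bot; from h import *
s=bot.read_state(); T=np.array(s['ee_pos']); M=rot(s['tool_rot']).as_matrix()
# scanner frame guess: ys=tool x, zs=-tool y, xs=ys x zs
ys=M[:,0]; zs=-M[:,1]; xs=np.cross(ys,zs); B=np.c_[xs,ys,zs]
P=cloud(load('wl')); L=(P-T)@B
m=(abs(L[...,1])<22)&(L[...,2]>24)&(L[...,2]<40)&(L[...,0]<-5)&(L[...,0]>-70); Q=L[m]
print(len(Q),Q.min(0),Q.max(0))
top=Q[(Q[:,0]>-36)]; A=np.c_[top[:,:2],np.ones(len(top))]; print('top plane slopes,z0',np.linalg.lstsq(A,top[:,2],rcond=None)[0])
# front face: points at z<20, x<-40
m=(abs(L[...,1])<25)&(L[...,2]>-28)&(L[...,2]<22)&(L[...,0]<-35)&(L[...,0]>-80); F=L[m]; print('front',len(F),np.median(F,0))
A=np.c_[F[:,1:],np.ones(len(F))]; print(np.linalg.lstsq(A,F[:,0],rcond=None)[0])
m=(abs(L[...,1])<40)&(L[...,2]>-28)&(L[...,2]<40)&(L[...,0]<-35)&(L[...,0]>-80);print('bezel y',np.percentile(L[m][:,1],[0.5,99.5]), np.percentile(L[m][:,0],[.5,5,50]))
for d in (110,120,130,140,150):
  for dist in(330,257):
    p,R_=scanpose([463.4,280.2,98],np.radians(d),1,dist=dist); j=bot.ik(list(p),quat(R_)); print(d,dist,p.round(),j if j is None else np.round(j,2))
# arm links vs head clearance rough; print current joints
print(s['joint_positions'].round(2))
E
```

```text
26697 [-53.83279488 -21.99656059  24.00375391] [-5.00049513 21.99585693 34.98701796]
top plane slopes,z0 [2.75978770e-02 3.88130652e-03 3.16851308e+01]
front 4974 [-51.24433778   0.28474733   5.02381561]
[-1.30485296e-02 -1.00400424e-03 -5.18314487e+01]
bezel y [-24.3769907  26.6245023] [-54.06591556 -53.44359987 -48.74571165]
110 330 [543.  61. 331.] [ 0.34  0.25  1.55 -0.8   1.4   0.16]
110 257 [526. 109. 280.] [ 0.44  0.31  1.6  -0.8   1.39  0.3 ]
120 330 [580.  78. 331.] [ 0.34  0.28  1.51 -0.81  1.29  0.03]
120 257 [554. 123. 280.] [ 0.44  0.31  1.59 -0.83  1.28  0.18]
130 330 [613. 101. 331.] [ 0.35  0.31  1.48 -0.8   1.17 -0.1 ]
130 257 [580. 141. 280.] [ 0.44  0.32  1.58 -0.84  1.16  0.06]
140 330 [642. 130. 331.] [ 0.36  0.33  1.44 -0.78  1.06 -0.23]
140 257 [603. 163. 280.] [ 0.44  0.33  1.57 -0.84  1.04 -0.06]
150 330 [665. 164. 331.] [ 0.37  0.36  1.41 -0.74  0.96 -0.37]
150 257 [621. 189. 280.] [ 0.44  0.34  1.56 -0.82  0.92 -0.2 ]
[-0.61  0.14  1.65  0.    1.36 -2.02]
```

The lens sits 51.8 mm ahead of the TCP, with tilt under 1.6°, so the grasp is as intended. Go to a standoff, then slide in along the line of sight.

```bash
python3 - <<'E'
from rig import bot; from h import *
H=[463.4,280.2,98]
p,M=scanpose(H,np.radians(120),1,dist=330); bot.move_to(list(p),quat(M)); s=bot.read_state(); print(s['ee_pos'],p,s['grip_width'],s['clock'])
p,M=scanpose(H,np.radians(120),1,dist=256); bot.servo_line(list(p),speed=60); bot.dwell(.6)
s=bot.read_state(); T=s['ee_pos']; Mr=rot(s['tool_rot']).as_matrix(); ys=Mr[:,0]; zs=-Mr[:,1]; xs=np.cross(ys,zs); B=np.c_[xs,ys,zs]
lens=T-52*xs; v=-xs; d=np.array(H)-lens; print('dist',np.linalg.norm(d),'off-axis mm',np.linalg.norm(d-v*(d@v)),'slant',np.degrees(np.arcsin(-v[2])),s['grip_width'],s['ft_force'],abs(s['qvel']).max(),s['clock'])
for n,k in(('wrist','wf'),('top','tf'),('scene','sf')):
    c=snap(bot,n); save(c,k); P=cloud(c)
    m=(P[...,2]>103)&(P[...,2]<124)&(np.hypot(P[...,0]-463.5,P[...,1]-280)<30); Q=P[m]
    if len(Q)>10: print(k,len(Q),Q.min(0).round(1),Q.max(0).round(1),cv2.minEnclosingCircle(Q[:,:2].astype(np.float32)))
    L=(P-T)@B; m=(abs(L[...,1])<25)&(L[...,2]>-28)&(L[...,2]<22)&(L[...,0]<-40)&(L[...,0]>-70); F=L[m]
    if len(F)>200: A=np.c_[F[:,1:],np.ones(len(F))]; print(k,'front',len(F),np.linalg.lstsq(A,F[:,0],rcond=None)[0])
t=load('sf')['image']; w=load('wf')['image']
cv2.imwrite('pics/fin.png',np.hstack([cv2.resize(t[0:400,240:640],(400,400)),cv2.copyMakeBorder(cv2.resize(w,(400,300)),0,100,0,0,0)]))
E
```

```text
[580.04243348  77.56912868 331.21686206] [580.0726189   78.11709622 331.34523779] 52.38741708770462 21.4917
dist 204.00410350227014 off-axis mm 0.006690229412539667 slant 45.000440066337056 51.82114037977749 [-1.48283072  0.50869303 -4.72207474] 0.0006466832092065091 23.475
wf front 4901 [-1.16581764e-02 -2.00068982e-04 -5.20867953e+01]
tf 331 [442.1 257.5 103.3] [482.7 297.  123.7] ((463.3586730957031, 279.2515869140625), 22.432737350463867)
sf 238 [444.5 256.1 103. ] [487.1 297.7 121.6] ((465.3249816894531, 277.1263427734375), 21.81486701965332)
```

View pics/fin.png

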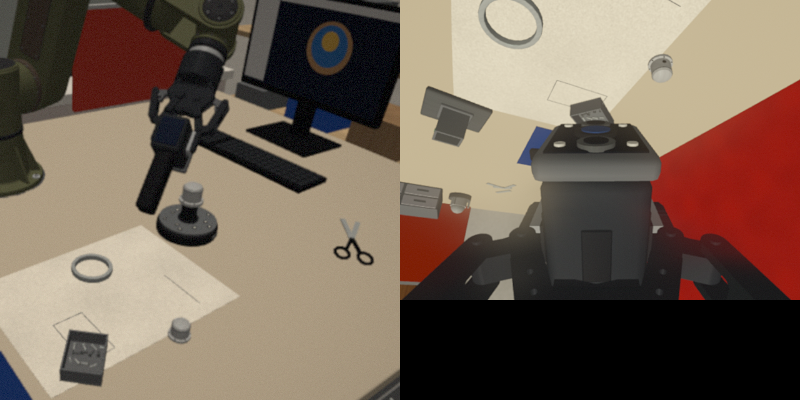

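The scene shows the scanner behind and above the housing (head at about (172,145), housing at (191,195)), looking down at it. The housing still stands on the post, and the ring, tub and small part have not moved. Hand in.

```bash
python3 -c "
from rig import bot
bot.finish_job(); print(bot.read_state()['clock'])"
```

```text
the job is handed in; nothing more can be done
the job is handed in; nothing more can be done
```

The job is done and handed in at about 23.5 s on the robot clock. The larger housing stands dome up on the riser post, and the arm is holding the scanner still in the air, looking down at it.

- **Housing:** I set it down at about 5 N and let go. The wrist camera put it within about 0.3 mm of the post's centre. Later views from the fixed cameras showed it unmoved to within about 0.6 mm.
- **Scanner:** I drew it straight up out of the stand with no force trip, then brought it in along its line of sight from further back. By arm pose, its window is 204 mm from the housing's centre, at a 45.0° slant and aimed at that centre. The wrist depth image put the window 52.1 mm ahead of the grip (52 mm nominal), so it had not slipped.
- **Bystanders:** The ring and tub look unmoved in the last scene picture. The mouse lay outside that crop, so I did not check it at the end, but the arm never went near it low down.
- **Disagreement:** The cameras differ by 2–4 mm on absolute positions (the scene camera puts the housing at y ≈ 277, the wrist camera at ≈ 281). I aimed at a value in between.

No check failed.

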